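Lock the dust extractor's filter hatch with the slot key

TASK

The filter hatch on top of the bench dust extractor is shut but not locked: take the orange slot key out of its wooden stand, seat its blade in the slot of the brass fastener, push the fastener in gently by about 4 mm (beyond 6 mm its spring clip is crushed) and turn it clockwise as far as it goes so that it springs back up locked. Do not force it, turn it only with the key, then put the key back upright in its stand with the blade fully down, and leave the jar, the fossil and the brush where they are.

Things in the scene. Friction and masses are not known exactly. Their poses are not given: they have to be found in the camera images.
- extractor: Dust extractor: white-and-grey steel box fixed to the bench, 170 mm (x) by 200 mm (y) by 90 mm high; origin under its centre, z up. On its upper face a black collar (33 mm inside, about 73 mm outside diameter, 2 mm high) surrounds the brass fastener. A white mark beside it, towards -x, shows the unlocked direction of the slot, a green mark the locked one.
- hatch_centre (a point): Centre of the extractor's upper face, axes as the extractor. The fastener's axis is vertical but lies up to 3 mm off this point in x and in y, and its brass face 0 to 6 mm below it, differing from unit to unit and not measured here. Brass drum 44 mm in diameter, its rim under the collar, with one straight slot across its full width, 5 mm wide, 8 mm deep, black floor.
- drum (a joint): Turn of the brass drum, rad: 0 unlocked (slot along x of hatch_centre), growing clockwise seen from above to a hard stop at 1.40 (locked). Stiff (0.07 N m), stays where left. It cannot turn out of its unlocked notch unless pushed in at least 3.2 mm (4 mm is good), and only beyond about 1.25 can it spring back up, locked. Over 30 N (all contacts of key and drum added up) is forcing it.
- plunger (a joint): How far the brass drum is pushed in, m: 0 sprung up. The spring takes 4.5 N to start it moving and 1.5 N more per mm. Pushing it in by more than 6 mm crushes the spring clip and must not happen (hard stop at 8 mm).
- key_centre (a point): Centre of the orange handle of the slot key. Handle 34 mm (x) by 14 mm (y) by 46 mm (z, upright), to be gripped across its 14 mm, from above. A flat steel blade 20 mm wide (x), 3 mm thick (y), 26 mm long points down from the middle of the handle's underside, its tip 49 mm below this centre. The key weighs about 60 g and is the same after a half turn. It starts standing in the stand.
- stand_top (a point): Centre of the wooden key stand's upper face (70 x 60 x 40 mm block, fixed to the bench), z up. In its middle a pocket for the blade, 24 mm along x, 7 mm along y, 34 mm deep, with chamfered mouth. The key is home when the handle's underside rests on this face, its centre 23 mm above it, long side along x (either way round).
- jar: Yellow jar with a white cap, 64 mm diameter, 100 mm tall, loose; origin under its centre. Leave alone.
- fossil: Small plaster-coloured fossil lump, 72 mm diameter, about 40 mm tall, loose; origin under its centre. Leave alone.
- brush: Brush lying on the bench, about 0.2 m long, loose. Leave alone.
There are look-alikes about, which are no part of the job. What is shaped like the part that bears stand_top but black or red is not meant.

How it is judged (in metres and radians):
On the way, in this order (a step that is already met when the one before it is completed fails the run):
1. the blade is in the slot and pushes the still unlocked fastener in (value of joint plunger above 0.0025 m and contact force between key and drum above 1 N and value of joint drum below 0.3 rad and z of key_centre in the frame of drum below 0.045 m), for 0.1 s.
2. the key turns the pushed-in fastener past mid-travel (value of joint plunger above 0.002 m and contact force between key and drum above 1 N and value of joint drum above 0.7 rad and z of key_centre in the frame of drum below 0.045 m), for 0.1 s.
3. the fastener is locked and sprung back up (value of joint drum above 1.2 rad and value of joint plunger below 0.001 m), for 0.1 s.
At the end, for the whole second after the job is handed in: The drum is turned past 1.2 rad and sprung back up (pushed in less than 1 mm); the key stands released, upright within 0.1 rad and at rest in its stand, its centre within 6 mm of the stand's centre sideways and 20 to 26 mm above the stand's face (all of step 3 and horizontal distance between key_centre and stand_top below 0.006 m and z of key_centre in the frame of stand_top between 0.02 and 0.026 m and angle between key_centre's own z axis and vertical below 0.1 rad and linear speed of key below 0.02 m/s and contact force between the fingers and key below 0.05 N); the robot touches nothing.
It fails at once if the fastener is forced: over 30 N between key and fastener (contact force between key and drum above 30 N).
It fails at once if the fastener's spring clip is crushed: pushed in over 6 mm (value of joint plunger above 0.006 m).
It fails at once if the robot itself touches the fastener (contact force between any of the fingers, the arm and drum above 0.5 N).
It fails at once if the jar, fossil or brush is moved by more than 20 mm (distance of any of jar, fossil, brush from where it was at the start of the episode above 0.02 m).
It also fails if it takes over 72 s, if anything falls off the work surface, if the arm or the gripper's body presses on something with over 40 N, if the wrist force passes 120 N, or if a joint passes its speed limit or range.

ROBOT

A 6-joint arm with a two-finger parallel gripper is mounted at the origin on the work surface. World frame = base frame: x ahead of the robot, y to its left, z up, the work surface at z = 0. Lengths are in mm, angles in rad, forces in N, time in s.
With the tool pointing down it reaches from about 350 to 1000 mm from the base axis. Payload 7.1 kg.
Tool frame: the origin (TCP) lies on the centre line of the jaws, within the pads' length; the fingertips stand 22 mm ahead of it and the grasp point (between the pads) lies 3 mm ahead of it; z points along the fingers, y is the line along which they close (so a half turn about z gives the same grasp; the last joint's range is limited). The gripper opens to 85 mm and grips with 20 to 120 N. Pads are 22 mm wide; open, the fingers measure 114 mm over their backs; the gripper's body (76 mm by 85 mm) begins 54 mm behind the grasp point. The pads swing forward as they close: fully open they stand 13 mm farther back than shut.
Start: joints at [-1.189, 0.423, 1.63, -0, 1.089, -0.019], TCP at [243.863, -575.444, 253.319] pointing down, gripper open.
Joint ranges: [-3, 3], [-0.9, 2.11], [0.09, 2.58], [-1.31, 4.45], [0.11, 2.69], [-2.54, 2.54]. Speed limits (rad/s): [2.39, 2.39, 3.01, 3.14, 3.14, 3.14].

INTERFACE

Orientations are given as a unit quaternion [w, x, y, z].
In Python, from workcell import bot, viewer gives the robot as it stands.
- The arm moves only by the tool send_rows, never from a script. Its argument "series" is a list of rows, each a list of 7 numbers: the shift along the world's x, y, z in mm, then the turn, a rotation vector about the world's x, y, z in rad, then the opening, from -1 (shut) to 1 (fully open). In form: [[dx, dy, dz, rx, ry, rz, grip], ...]. A call has 1 to 8 rows; each row is the pose to reach, as a shift and turn from the pose commanded when the call began; what a row does not reach only later rows make up. A row lasts 1/10 s, in which the tool goes at most 50 mm and 8.59 degrees, less where a joint would pass 70% of its speed; a pose out of reach is approached as far as the arm can. A call with a gripper value outside its range is refused whole. The fingers move at their own pace and stop on an object; the grip force is fixed at half the most. Time passes only in rows, so rows that repeat a pose let the fingers close. It gives the time, the measured TCP pose, the force, the opening and the grip force at its end, in the units of the state.
- bot.get_state(): the state, without advancing time (a new reading comes with each control period).
- viewer.get_image(name): name is "side" or "top"; returns (picture, depth): 420x560x3 uint8, blue, green, red; 420x560 float32, mm along the optical axis (not along the pixel's ray), 0 where there is no reading.
- viewer.get_calibration(name): a dict with "camera_matrix" (3x3 intrinsics, pixels), "view" (4x4, takes a point from world to camera coordinates). Camera axes: x right, y up, looking along -z (the intrinsics and any distortion apply to the point x, -y, -z); pixel columns grow to the right and rows downward; lengths in mm; the calibration is good to about 2 mm. A picture is of the moment at which its call begins. get_calibration takes no time and is no camera call.
- bot.sign_off(): hands the job in; it is judged then, once.
The state is a dict: "time_s": time; "joint_pos": joint angles; "qvel": joint speeds; "joint_torque": joint torques, N m; "ee_pos": TCP position; "tool_rot": TCP orientation; "contact_force": force on the tool from outside, world axes, zero at the start; "moment": the same for the moment, N m; "opening": opening from 0.0 (shut) to 1.0 (fully open); "gripper_force": force on a finger pad.
Only numpy, scipy, OpenCV 4.12 (cv2) and the standard library are available. Lean on these libraries where they do the work, as an engineer would, in place of code of your own. Each camera call takes 0.05 s, during which the arm holds its last target. There are 200 camera calls.

## Working session

There is one attempt and no reset: what is moved stays moved. The work goes in short steps, Python scripts to look and compute and a tool call to move; the robot and the scene stay as the last step left them, time stands still between calls to the robot, and variables do not carry over. Pictures are saved under pics/ and viewed, at most 10 in all, crops included, and the job is handed in when it is done.

Besides the shell and the picture viewer there is one more tool, called as name([rows], argument=value, ...), one row to a line, values as JSON. send_rows: Moves the arm, as the interface text tells. Its arguments: {"type":"object","properties":{"series":{"type":"array"}},"required":["series"]}

```bash
mkdir -p pics; ls; cat > h.py <<'E'
import numpy as np, cv2
from workcell import bot, viewer
def cal(n):
    c=viewer.get_calibration(n); return np.array(c["camera_matrix"],float),np.array(c["view"],float),c
def world(n,u,v,depth):
    K,V,_=cal(n); u=np.asarray(u,float);v=np.asarray(v,float);d=np.asarray(depth,float)
    x=(u-K[0,2])/K[0,0]*d; y=(v-K[1,2])/K[1,1]*d
    p=np.stack([x,-y,-d,np.ones_like(d)],-1)
    return (p@np.linalg.inv(V).T)[...,:3]
def plane(n,u,v,z):
    a=world(n,u,v,np.ones_like(np.asarray(u,float))*100);b=world(n,u,v,np.ones_like(np.asarray(u,float))*1000)
    t=(z-a[...,2])/(b[...,2]-a[...,2]); return a+t[...,None]*(b-a)
def proj(n,p):
    K,V,_=cal(n); q=V@np.append(p,1); q=np.array([q[0],-q[1],-q[2]]); r=K@q; return r[:2]/r[2]
E
python3 - <<'E'
from h import *
for n in("top","side"):
    im,d=viewer.get_image(n); cv2.imwrite(f"pics/{n}0.png",im); np.savez(f"{n}0.npz",im=im,d=d); print(n,viewer.get_calibration(n))
print(bot.get_state())
E
```

```text
pics
top {'camera_matrix': array([[442.03001799,   0.        , 278.62186322],
       [  0.        , 442.03001799, 201.49986929],
       [  0.        ,   0.        ,   1.        ]]), 'view': array([[ 9.52208106e-03, -9.99665043e-01,  2.40651538e-02,
        -1.97223110e+01],
       [ 9.93971086e-01,  1.20911940e-02,  1.08973777e-01,
        -5.88055515e+02],
       [-1.09228252e-01,  2.28824099e-02,  9.93753281e-01,
        -1.09084342e+03],
       [ 0.00000000e+00,  0.00000000e+00,  0.00000000e+00,
         1.00000000e+00]])}
side {'camera_matrix': array([[510.79314673,   0.        , 285.27207695],
       [  0.        , 510.79314673, 206.97059443],
       [  0.        ,   0.        ,   1.        ]]), 'view': array([[-9.94262996e-01, -1.06775378e-01, -6.33352691e-03,
         5.86657867e+02],
       [ 5.47138073e-02, -5.58573063e-01,  8.27648798e-01,
        -1.05333453e+02],
       [-9.19102507e-02,  8.22554042e-01,  5.61210615e-01,
        -1.31178835e+03],
       [ 0.00000000e+00,  0.00000000e+00,  0.00000000e+00,
         1.00000000e+00]])}
{'time_s': 0.1, 'joint_pos': array([-1.18899374e+00,  4.23806604e-01,  1.63060140e+00,  1.29988551e-05,
        1.08861259e+00, -1.90247481e-02]), 'qvel': array([ 1.46062370e-03, -2.29853347e-04,  2.92032837e-04, -7.41798893e-04,
       -1.85276466e-06, -3.83636369e-04]), 'joint_torque': array([-9.18724254e-04, -5.58426404e+01, -2.82443565e+01, -6.03869466e-05,
        2.89455602e-03, -8.21553300e-06]), 'ee_pos': array([ 243.70245984, -575.02647027,  252.60185224]), 'tool_rot': array([-7.03291201e-04,  9.79984662e-01,  1.99071725e-01, -1.23134733e-04]), 'contact_force': array([-0.2635997 , -0.36700421, -1.00360072]), 'moment': array([-0.0173828 , -0.00255927, -0.08923796]), 'gripper_force': 0.0, 'opening': 0.9986424806733978}
```

View pics/top0.png

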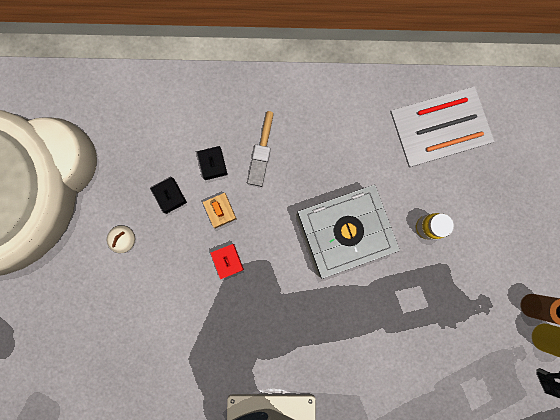

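View pics/side0.png

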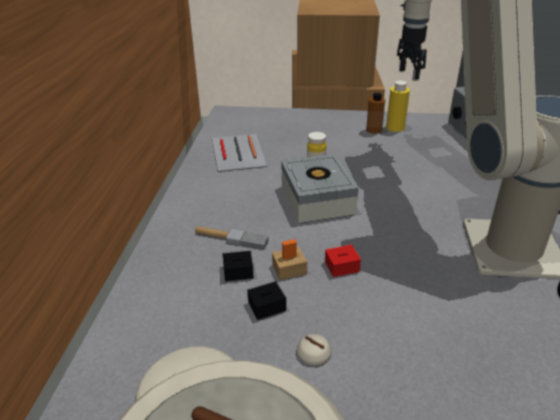

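Top view: key and stand at about (219,209), extractor drum at (348,230) with white mark at about (355,248) and green mark at (333,239), jar at (437,226), fossil at (121,239). The side view shows the key in the wooden stand at (290,257) and the drum at (318,173). I'll measure next.

```bash
cat > m.py <<'E'
from h import *
T=np.load("top0.npz");S=np.load("side0.npz")
a=cv2.resize(T["im"][185:240,190:250],None,fx=6.5,fy=6.5,interpolation=cv2.INTER_CUBIC)
b=cv2.resize(T["im"][180:280,295:400],None,fx=4,fy=4,interpolation=cv2.INTER_CUBIC)
c=cv2.resize(S["im"][150:220,275:360],None,fx=4,fy=4,interpolation=cv2.INTER_CUBIC)
w=np.zeros((600,800,3),np.uint8)
def put(i,x,y):
    h_,w_=min(i.shape[0],600-y),min(i.shape[1],800-x); w[y:y+h_,x:x+w_]=i[:h_,:w_]
put(a[:300],0,0);put(b,395,0);put(c,0,310)
cv2.imwrite("pics/c1.png",w)
for n,D in(("top",T),("side",S)):
    hsv=cv2.cvtColor(D["im"],cv2.COLOR_BGR2HSV)
    print(n,"key/wood hsv at", [hsv[p[1],p[0]].tolist() for p in ([(219,209),(208,207),(229,218),(348,230)] if n=="top" else [(289,250),(290,265),(318,173)])])
# depth heights
P=world("top",*np.meshgrid(np.arange(560),np.arange(420)),T["d"])
for q in[(208,207),(229,218),(219,209),(348,230),(345,225),(330,260),(310,225),(380,215),(250,300),(437,226),(121,239)]: print(q,P[q[1],q[0]].round(1))
E
python3 m.py
```

```text
top key/wood hsv at [[16, 208, 247], [17, 136, 218], [18, 127, 231], [15, 134, 118]]
side key/wood hsv at [[11, 211, 116], [17, 116, 128], [19, 158, 145]]
(208, 207) [571.3 164.   40.5]
(229, 218) [544.3 110.8  40.2]
(219, 209) [562.4 131.2  86.5]
(348, 230) [ 515.5 -181.    81.1]
(345, 225) [ 527.1 -172.6   87.9]
(330, 260) [ 443.3 -135.5   91.7]
(310, 225) [525.9 -87.6  92.9]
(380, 215) [ 552.1 -257.4   89.3]
(250, 300) [338.7  56.4   2.6]
(437, 226) [ 526.4 -391.   101.1]
(121, 239) [489.3 379.1  33. ]
```

View pics/c1.png

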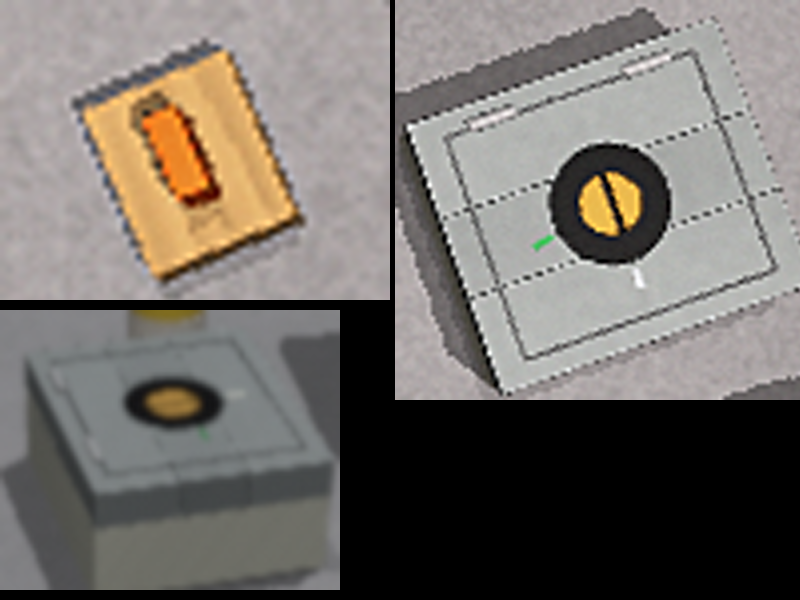

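The crops show the key's orange handle top in the stand, with its long axis tilted about 25° from image vertical. The slot in the brass disc is tilted about 17°, parallel to the extractor sides, and the green and white marks are both visible.

```bash
cat > m2.py <<'E'
from h import *
T=np.load("top0.npz");S=np.load("side0.npz")
K,V,_=cal("top");print("cam top",np.linalg.inv(V)[:3,3].round(1))
im=T["im"];hsv=cv2.cvtColor(im,cv2.COLOR_BGR2HSV).astype(int);h,s,v=hsv[...,0],hsv[...,1],hsv[...,2]
def box(m,x0,y0,x1,y1):
    o=np.zeros(m.shape,np.uint8);o[y0:y1,x0:x1]=m[y0:y1,x0:x1];return o
def rect(m,z,name):
    n,l,st,c=cv2.connectedComponentsWithStats(m);k=1+np.argmax(st[1:,4]);yy,xx=np.nonzero(l==k)
    W=plane("top",xx,yy,z)[:,:2].astype(np.float32)
    r=cv2.minAreaRect(W);M=W.mean(0);e,vec=np.linalg.eigh(np.cov(W.T));a=np.degrees(np.arctan2(vec[1,1],vec[0,1]))
    print(name,"n",len(xx),"rect",np.round(r[0],1),np.round(r[1],1),round(r[2],1),"mean",M.round(1),"axis deg",round(a,1),"px",xx.mean().round(1),yy.mean().round(1))
    return l==k
rect(box((s>190)&(v>235)&(h>8),195,185,245,235),86,"handle")
rect(box((s>95)&(h<25)&(h>5),195,185,245,235),40,"stand")
rect(box((s>120)&(v>150)&(h>12)&(h<35),330,212,367,249),87,"drum half")
br=box((s>110)&(v>120)&(h>10)&(h<35),330,212,367,249)
hull=cv2.convexHull(np.argwhere(br)[:,::-1]);o=np.zeros_like(br);cv2.fillConvexPoly(o,hull,1);rect(o,92,"drum disc@92");rect(o,87,"drum disc@87")
col=box((v<75),325,207,373,255);hull=cv2.convexHull(np.argwhere(col)[:,::-1]);o2=np.zeros_like(br);cv2.fillConvexPoly(o2,hull,1);rect(o2,92,"collar@92")
e=cv2.erode(o,np.ones((3,3)));sl=e&(v<120);rect(sl.astype(np.uint8),85,"slot@85")
gr=box((h>45)&(h<85)&(s>70),315,220,345,255);rect(gr,90,"green")
wh=box((v>225)&(s<25),345,238,366,262);rect(wh,90,"white")
P=world("top",*np.meshgrid(np.arange(560),np.arange(420)),T["d"])
bm=cv2.erode(br,np.ones((3,3)))>0;print("brass z",np.percentile(P[...,2][bm],[10,50,90]).round(1),P[bm].mean(0).round(1),"collar z",np.median(P[...,2][(o2>0)&(o==0)]).round(1))
ring=(cv2.dilate(o2,np.ones((25,25)))>0)&(cv2.dilate(o2,np.ones((5,5)))==0);print("lid z",np.median(P[...,2][ring]).round(1))
m=((P[...,2]>75)&(P[...,2]<110)).astype(np.uint8);rect(box(m,285,170,410,290),90,"extractor")
# side
im=S["im"];hs=cv2.cvtColor(im,cv2.COLOR_BGR2HSV).astype(int);h,s,v=hs[...,0],hs[...,1],hs[...,2]
Q=world("side",*np.meshgrid(np.arange(560),np.arange(420)),S["d"])
b=box((s>110)&(h>10)&(h<30)&(v>90),300,160,340,185)>0;print("side brass",b.sum(),Q[b].mean(0).round(1),np.argwhere(b).mean(0).round(1))
b=box((s>185)&(h<16),275,230,305,265)>0;print("side key",b.sum(),Q[b].mean(0).round(1),np.argwhere(b).mean(0).round(1))
E
python3 m2.py
```

```text
cam top [ 465.5   12.4 1148.6]
handle n 61 rect [564.7 137.2] [31.8 12.2] 24.4 mean [564.4 137.3] axis deg -154.7 px 216.5 208.1
stand n 695 rect [564.4 136.5] [73.8 60.5] 24.8 mean [563.8 136.2] axis deg -154.5 px 219.0 210.1
drum half n 86 rect [ 510.9 -172.3] [34.8 16.8] 20.3 mean [ 511.2 -173.3] axis deg -159.3 px 345.3 231.7
drum disc@92 n 197 rect [ 513.8 -179. ] [35.4 36. ] 45.0 mean [ 513.8 -179.7] axis deg 109.1 px 348.3 230.5
drum disc@87 n 197 rect [ 514.  -179.9] [35.5 36.2] 45.0 mean [ 514.  -180.7] axis deg 109.1 px 348.3 230.5
collar@92 n 1809 rect [ 514.  -180.1] [103.2 111.4] 89.9 mean [ 512.6 -178.4] axis deg 45.7 px 347.8 231.0
slot@85 n 19 rect [ 514.1 -182.5] [28.1  3.4] 20.3 mean [ 514.2 -182.6] axis deg -159.7 px 348.9 230.5
green n 11 rect [ 490.7 -139.5] [ 4.  12.7] 33.8 mean [ 490.3 -139.2] axis deg 119.0 px 331.4 240.2
white n 7 rect [ 469.9 -197. ] [2.4 9.5] 89.5 mean [ 469.5 -196.8] axis deg -165.7 px 355.4 249.1
brass z [87.7 89.9 92.7] [ 513.1 -177.   103.5] collar z 91.6
lid z 90.6
extractor n 5887 rect [ 513.7 -179.3] [169.9 201.4] 20.0 mean [ 512.8 -179. ] axis deg 109.8 px 347.8 231.0
side brass 67 [ 515.7 -180.7   89.1] [172.8 317.7]
side key 209 [565.2 148.   69.5] [249.2 288.9]
```

send_rows([
  [20,45,0,0,0,0,1],
  [40,90,0,0,0,0,1],
  [60,135,0,0,0,0,1],
  [80,180,0,0,0,0,1],
  [100,225,0,0,0,0,1],
  [120,270,0,0,0,0,1],
  [140,315,0,0,0,0,1],
  [160,355,0,0,0,0.028,1],
])

```text
time_s: 0.9
ee_pos: [403.9, -218.2, 253.2]
tool_rot: [-0.0, 0.977, 0.213, -0.0]
contact_force: [1.2, -0.7, 0.1]
opening: 1.0
gripper_force: 0.0
```

```bash
cat > m3.py <<'E'
from h import *
T=np.load("top0.npz");g=cv2.cvtColor(T["im"],cv2.COLOR_BGR2GRAY).astype(np.float32)
# perpendicular profile across slot: world samples at z=87, yaw 20deg
from scipy.ndimage import map_coordinates
c=np.array([514.0,-180.2]);a=np.radians(20);ex=np.array([np.cos(a),np.sin(a)]);ey=np.array([-np.sin(a),np.cos(a)])
for nm,D in(("top",T),("side",np.load("side0.npz"))):
  g=D["im"][...,1].astype(np.float32)
  for t in np.arange(-12,12.1,4):
    ss=np.arange(-26,26.1,.5);pr=[]
    for q in ss:
        w=c+t*ex+q*ey;u=proj(nm,[w[0],w[1],88]);pr.append(map_coordinates(g,[[u[1]],[u[0]]],order=1)[0])
    pr=np.array(pr);b=np.abs(ss)<9;wt=np.clip(np.percentile(pr[b],85)-pr[b]-10,0,None);half=90
    br=ss[pr>half];print(nm,t,"slot off",(wt@ss[b]/wt.sum()).round(2),"brass edges",br.min(),br.max(),pr[::6].astype(int) if t==0 else "")
E
python3 m3.py
```

```text
top -12.0 slot off -1.96 brass edges -15.0 14.0 
top -8.0 slot off -1.82 brass edges -16.5 16.5 
top -4.0 slot off -1.93 brass edges -18.0 18.5 
top 0.0 slot off -2.0 brass edges -19.5 18.5 [ 38  35  82 203 187 186 191 131   6 127 196 188 186 190 194  86  35  41]
top 4.0 slot off -1.94 brass edges -19.5 17.5 
top 8.0 slot off -2.12 brass edges -16.5 17.0 
top 12.0 slot off -1.73 brass edges -14.0 13.5 
side -12.0 slot off 8.27 brass edges -12.0 7.5 
side -8.0 slot off nan brass edges -18.0 11.0 
side -4.0 slot off nan brass edges -19.5 12.5 
side 0.0 slot off nan brass edges -20.0 12.5 [ 47  68  90 107 120 122 120 116 111 113 116 112 107  89  68  49  33  35]
side 4.0 slot off nan brass edges -18.0 12.5 
side 8.0 slot off nan brass edges -17.0 11.5 
side 12.0 slot off 6.85 brass edges -15.5 8.5 m3.py:13: RuntimeWarning: invalid value encountered in scalar divide
  br=ss[pr>half];print(nm,t,"slot off",(wt@ss[b]/wt.sum()).round(2),"brass edges",br.min(),br.max(),pr[::6].astype(int) if t==0 else "")
```

send_rows([
  [20,45,0,0,0,0,1],
  [40,90,0,0,0,0,1],
  [60,135,0,0,0,0,1],
  [80,180,0,0,0,0,1],
  [101,225,0,0,0,0,1],
  [121,270,0,0,0,0,1],
  [141,315,0,0,0,0,1],
  [161,357,0,0,0,0,1],
])

```text
time_s: 1.7
ee_pos: [565.1, 138.8, 253.0]
tool_rot: [0.0, 0.977, 0.213, -0.0]
contact_force: [1.3, -1.0, 0.3]
opening: 0.996
gripper_force: 0.0
```

send_rows([
  [0,0,-20,0,0,0,1],
  [0,0,-60,0,0,0,1],
  [0,0,-100,0,0,0,1],
  [0,0,-130,0,0,0,1],
  [0,0,-155,0,0,0,1],
  [0,0,-173,0,0,0,1],
  [0,0,-183,0,0,0,1],
  [0,0,-183,0,0,0,1],
])

```text
time_s: 2.5
ee_pos: [563.9, 136.3, 68.9]
tool_rot: [-0.0, 0.977, 0.213, -0.001]
contact_force: [-0.2, -0.5, 0.1]
opening: 1.001
gripper_force: 0.0
```

send_rows([
  [0,0,0,0,0,0,0.2],
  [0,0,0,0,0,0,-0.3],
  [0,0,0,0,0,0,-0.7],
  [0,0,0,0,0,0,-1],
  [0,0,0,0,0,0,-1],
  [0,0,0,0,0,0,-1],
  [0,0,0,0,0,0,-1],
  [0,0,0,0,0,0,-1],
])

```text
time_s: 3.3
ee_pos: [565.2, 136.6, 71.0]
tool_rot: [0.0, 0.977, 0.213, 0.0]
contact_force: [-1.4, -0.8, 6.3]
opening: 0.157
gripper_force: 58.6
```

```bash
python3 - <<'E'
from h import *
im,d=viewer.get_image("side");cv2.imwrite("pics/s1.png",cv2.resize(im[190:300,230:370],None,fx=5,fy=5,interpolation=cv2.INTER_CUBIC))
for i in range(3):
    s=bot.get_state();print(s["ee_pos"].round(2),s["contact_force"].round(1),s["moment"].round(2),s["opening"],s["gripper_force"]); viewer.get_image("side")
E
```

```text
[565.21 136.63  70.94] [-1.   0.1  5.9] [-0.1   0.16 -0.03] 0.1527760930627391 58.56653273105621
[565.21 136.61  70.95] [-1.4  0.2  5.7] [-0.06  0.14  0.01] 0.15927951725605863 58.56586754322052
[565.22 136.62  70.95] [-0.6 -0.9  6.1] [-0.06  0.17 -0.04] 0.15381834926182678 58.56697618961334
```

View pics/s1.png

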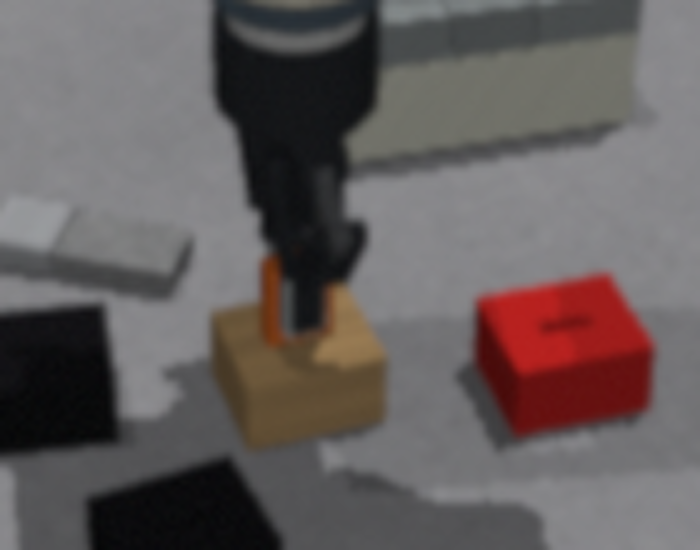

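The side view shows the fingers clamped on the orange handle at about (300,300) in the crop, with the key still in the wooden stand. I'll lift it and travel over to the drum.

send_rows([
  [0,0,10,0,0,0,-1],
  [0,0,25,0,0,0,-1],
  [0,0,50,0,0,0,-1],
  [0,0,80,0,0,0,-1],
  [0,0,100,0,0,0,-1],
  [0,0,110,0,0,0,-1],
  [0,0,110,0,0,0,-1],
])

```text
time_s: 4.2
ee_pos: [565.7, 136.8, 182.4]
tool_rot: [-0.0, 0.977, 0.213, 0.002]
contact_force: [1.1, 0.2, -0.5]
opening: 0.156
gripper_force: 58.4
```

send_rows([
  [-4,-25,0,0,0,-0.02,-1],
  [-11,-70,0,0,0,-0.04,-1],
  [-18,-115,0,0,0,-0.06,-1],
  [-25,-160,0,0,0,-0.079,-1],
  [-32,-205,0,0,0,-0.079,-1],
  [-39,-250,0,0,0,-0.079,-1],
  [-46,-290,0,0,0,-0.079,-1],
  [-50,-313,0,0,0,-0.079,-1],
])

```text
time_s: 5.0
ee_pos: [513.4, -178.9, 179.2]
tool_rot: [-0.0, 0.985, 0.173, -0.001]
contact_force: [0.2, 0.9, -0.4]
opening: 0.156
gripper_force: 58.5
```

send_rows([
  [0,-6,0,0,0,0,-1],
  [0,-6,-15,0,0,0,-1],
  [0,-6,-15,0,0,0,-1],
  [0,-6,-15,0,0,0,-1],
])

```text
time_s: 5.4
ee_pos: [514.4, -181.5, 164.6]
tool_rot: [-0.001, 0.985, 0.174, -0.001]
contact_force: [-0.9, -0.2, -0.8]
opening: 0.159
gripper_force: 58.5
```

```bash
python3 - <<'E'
from h import *
s=bot.get_state();print(s["joint_pos"].round(3),s["ee_pos"].round(2),s["tool_rot"].round(4),s["contact_force"].round(2),s["moment"].round(2))
im,d=viewer.get_image("side");np.savez("side2.npz",im=im,d=d)
im2,d2=viewer.get_image("top")
a=cv2.resize(im[100:220,255:375],None,fx=5,fy=5,interpolation=cv2.INTER_CUBIC)[:600,:400]
b=cv2.resize(im2[180:280,298:398],None,fx=4,fy=4,interpolation=cv2.INTER_CUBIC)
w=np.zeros((600,800,3),np.uint8);w[:,:400]=a[:,:400];w[:400,400:]=b
cv2.imwrite("pics/s2.png",w)
E
```

```text
[-0.361  0.431  1.867  0.     0.845  0.859] [ 514.43 -181.54  164.65] [-6.000e-04  9.847e-01  1.743e-01 -9.000e-04] [-0.92 -0.24 -0.8 ] [-0.06 -0.01 -0.03]
```

View pics/s2.png

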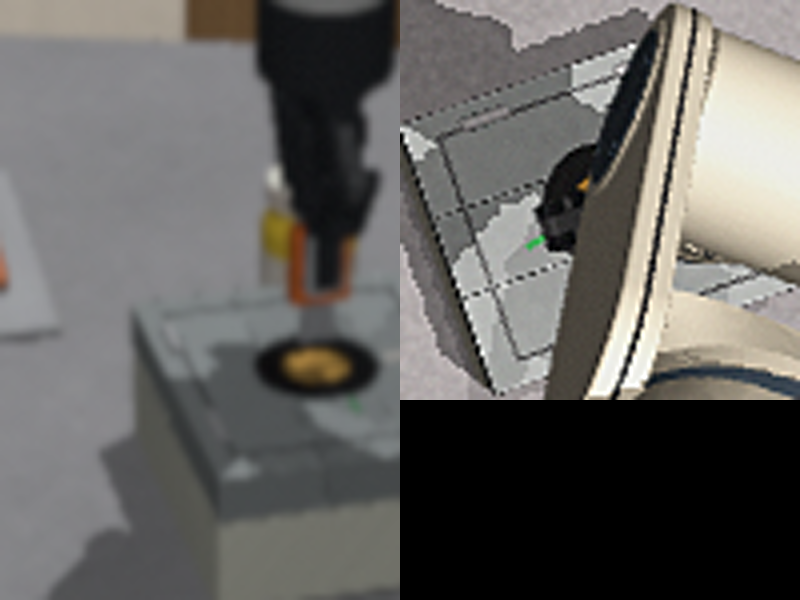

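The side view shows the blade hovering over the brass disc, its tip near crop (315,330). The top view is occluded by the arm. I'll descend carefully and use the force reading.

send_rows([
  [0,0,-8,0,0,0,-1],
  [0,0,-14,0,0,0,-1],
  [0,0,-14,0,0,0,-1],
  [0,0,-14,0,0,0,-1],
])

```text
time_s: 5.9
ee_pos: [514.7, -182.3, 151.0]
tool_rot: [-0.0, 0.985, 0.174, -0.0]
contact_force: [-0.0, 0.3, -0.3]
opening: 0.16
gripper_force: 58.5
```

send_rows([
  [0,0,-1,0,0,0,-1],
  [0,0,-2,0,0,0,-1],
  [0,0,-3,0,0,0,-1],
  [0,0,-3,0,0,0,-1],
])

```text
time_s: 6.3
ee_pos: [514.8, -182.4, 148.3]
tool_rot: [-0.0, 0.985, 0.174, -0.0]
contact_force: [-0.3, 0.3, -0.5]
opening: 0.153
gripper_force: 58.5
```

send_rows([
  [0,0,-1,0,0,0,-1],
  [0,0,-2,0,0,0,-1],
  [0,0,-2,0,0,0,-1],
])

```text
time_s: 6.6
ee_pos: [514.8, -182.4, 146.2]
tool_rot: [-0.0, 0.985, 0.174, -0.0]
contact_force: [0.0, 0.2, -0.3]
opening: 0.153
gripper_force: 58.5
```

send_rows([
  [0,0,-1,0,0,0,-1],
  [0,0,-1.5,0,0,0,-1],
  [0,0,-1.5,0,0,0,-1],
])

```text
time_s: 6.9
ee_pos: [514.8, -182.4, 144.7]
tool_rot: [-0.0, 0.985, 0.174, -0.0]
contact_force: [0.5, -0.2, -0.2]
opening: 0.157
gripper_force: 58.5
```

send_rows([
  [0,0,-1,0,0,0,-1],
  [0,0,-1.5,0,0,0,-1],
  [0,0,-1.5,0,0,0,-1],
])

```text
time_s: 7.2
ee_pos: [514.8, -182.4, 143.2]
tool_rot: [-0.0, 0.985, 0.174, -0.0]
contact_force: [0.0, -0.2, -0.9]
opening: 0.158
gripper_force: 58.5
```

send_rows([
  [0,0,-1,0,0,0,-1],
  [0,0,-1.5,0,0,0,-1],
  [0,0,-1.5,0,0,0,-1],
])

```text
time_s: 7.5
ee_pos: [514.8, -182.4, 141.7]
tool_rot: [-0.0, 0.985, 0.174, -0.0]
contact_force: [0.7, -0.2, -1.2]
opening: 0.159
gripper_force: 58.5
```

send_rows([
  [0,0,-1,0,0,0,-1],
  [0,0,-1.5,0,0,0,-1],
  [0,0,-1.5,0,0,0,-1],
])

```text
time_s: 7.8
ee_pos: [514.8, -182.4, 140.2]
tool_rot: [-0.0, 0.985, 0.174, -0.0]
contact_force: [0.1, 0.6, -0.1]
opening: 0.157
gripper_force: 58.5
```

send_rows([
  [0,0,-0.7,0,0,0,-1],
  [0,0,-1,0,0,0,-1],
  [0,0,-1,0,0,0,-1],
])

```text
time_s: 8.1
ee_pos: [514.8, -182.4, 139.3]
tool_rot: [-0.0, 0.985, 0.174, -0.0]
contact_force: [-1.0, 0.1, -1.0]
opening: 0.158
gripper_force: 58.5
```

send_rows([
  [0,0,-0.7,0,0,0,-1],
  [0,0,-1,0,0,0,-1],
  [0,0,-1,0,0,0,-1],
])

```text
time_s: 8.4
ee_pos: [514.8, -182.4, 138.2]
tool_rot: [-0.0, 0.985, 0.174, -0.0]
contact_force: [0.1, -0.1, 0.1]
opening: 0.157
gripper_force: 58.5
```

send_rows([
  [0,0,-0.7,0,0,0,-1],
  [0,0,-1,0,0,0,-1],
  [0,0,-1,0,0,0,-1],
])

```text
time_s: 8.7
ee_pos: [515.0, -182.5, 137.5]
tool_rot: [0.0, 0.985, 0.174, 0.0]
contact_force: [-1.2, -0.1, 3.2]
opening: 0.154
gripper_force: 58.8
```

send_rows([
  [0,0,-0.7,0,0,0,-1],
  [0,0,-1,0,0,0,-1],
  [0,0,-1,0,0,0,-1],
])

```text
time_s: 9.0
ee_pos: [515.0, -182.5, 136.5]
tool_rot: [0.0, 0.985, 0.174, 0.0]
contact_force: [-1.1, 0.3, 4.8]
opening: 0.156
gripper_force: 59.0
```

send_rows([
  [0,0,-0.5,0,0,0,-1],
  [0,0,-1,0,0,0,-1],
  [0,0,-1.5,0,0,0,-1],
  [0,0,-1.5,0,0,0,-1],
])

```text
time_s: 9.4
ee_pos: [515.0, -182.5, 135.1]
tool_rot: [0.0, 0.985, 0.174, 0.0]
contact_force: [-1.9, 0.8, 6.9]
opening: 0.152
gripper_force: 59.4
```

```bash
python3 - <<'E'
from h import *
f=[]
for i in range(5):
    s=bot.get_state();f.append(np.r_[s["ee_pos"],s["contact_force"],s["moment"]]);viewer.get_image("side")
print(np.mean(f,0).round(2))
E
```

```text
[ 5.1499e+02 -1.8249e+02  1.3512e+02 -1.6000e+00  9.9000e-01  6.6800e+00
  1.4000e-01  3.2000e-01  2.0000e-02]
```

send_rows([
  [0,0,-0.7,0,0,0,-1],
  [0,0,-1.4,0,0,0,-1],
  [0,0,-2,0,0,0,-1],
  [0,0,-2.4,0,0,0,-1],
  [0,0,-2.4,0,0,0,-1],
  [0,0,-2.4,0,0,0,-1],
])

```text
time_s: 10.25
ee_pos: [515.0, -182.5, 133.1]
tool_rot: [0.0, 0.985, 0.174, 0.0]
contact_force: [-3.3, 0.5, 9.4]
opening: 0.152
gripper_force: 59.9
```

```bash
cat > st.py <<'E'
from h import *
f=[]
for i in range(5):
    s=bot.get_state();f.append(np.r_[s["ee_pos"],s["contact_force"],s["moment"]]);viewer.get_image("side")
q=s["tool_rot"];print(np.mean(f,0).round(2),"yaw",2*np.degrees(np.arctan2(q[2],q[1])).round(2),"j6",s["joint_pos"][5].round(3),s["time_s"])
E
python3 st.py
```

```text
[ 5.1505e+02 -1.8251e+02  1.3305e+02 -2.5900e+00  5.8000e-01  1.0100e+01
  2.1000e-01  4.7000e-01 -1.0000e-02] yaw 20.04 j6 0.859 10.45
```

send_rows([
  [0,0,0,0,0,-0.06,-1],
  [0,0,0,0,0,-0.12,-1],
  [0,0,0,0,0,-0.18,-1],
  [0,0,0,0,0,-0.24,-1],
  [0,0,0,0,0,-0.3,-1],
  [0,0,0,0,0,-0.3,-1],
])

```text
time_s: 11.1
ee_pos: [515.0, -182.0, 133.0]
tool_rot: [-0.0, 1.0, 0.024, 0.0]
contact_force: [-2.0, 3.8, 10.1]
opening: 0.157
gripper_force: 59.8
```

```bash
python3 st.py
```

```text
[ 5.1504e+02 -1.8200e+02  1.3299e+02 -2.1100e+00  3.6000e+00  1.0190e+01
  7.9000e-01  3.7000e-01  6.0000e-02] yaw 2.84 j6 1.159 11.3
```

send_rows([
  [0.3,0.2,0,0,0,-0.06,-1],
  [0.6,0.4,0,0,0,-0.12,-1],
  [0.9,0.5,0,0,0,-0.18,-1],
  [1,0.5,0,0,0,-0.24,-1],
  [1,0.5,0,0,0,-0.24,-1],
])

```text
time_s: 11.85
ee_pos: [515.3, -181.8, 132.8]
tool_rot: [-0.0, 0.995, -0.096, -0.001]
contact_force: [-3.6, 0.8, 10.1]
opening: 0.157
gripper_force: 59.9
```

```bash
python3 st.py
```

```text
[ 5.1528e+02 -1.8175e+02  1.3279e+02 -3.5300e+00  1.6500e+00  1.0210e+01
  3.2000e-01  8.1000e-01  4.0000e-02] yaw -10.9 j6 1.4 12.05
```

send_rows([
  [0,0,0,0,0,-0.06,-1],
  [0,0,0,0,0,-0.12,-1],
  [0,0,0,0,0,-0.18,-1],
  [0,0,0,0,0,-0.24,-1],
  [0,0,0,0,0,-0.24,-1],
])

```text
time_s: 12.6
ee_pos: [515.3, -181.7, 132.8]
tool_rot: [-0.0, 0.977, -0.214, -0.001]
contact_force: [-3.8, 1.5, 11.0]
opening: 0.158
gripper_force: 59.9
```

```bash
python3 st.py
```

```text
[ 5.1530e+02 -1.8171e+02  1.3280e+02 -4.1000e+00  1.7000e+00  1.0520e+01
  3.3000e-01  8.1000e-01  4.0000e-02] yaw -24.64 j6 1.64 12.8
```

send_rows([
  [0,0,0,0,0,-0.06,-1],
  [0,0,0,0,0,-0.12,-1],
  [0,0,0,0,0,-0.18,-1],
  [0,0,0,0,0,-0.24,-1],
  [0,0,0,0,0,-0.24,-1],
])

```text
time_s: 13.35
ee_pos: [515.3, -181.7, 132.8]
tool_rot: [-0.0, 0.944, -0.33, -0.001]
contact_force: [-3.1, 1.5, 10.9]
opening: 0.159
gripper_force: 59.9
```

```bash
python3 st.py
```

```text
[ 5.1530e+02 -1.8167e+02  1.3279e+02 -3.7500e+00  1.7200e+00  1.0260e+01
  3.9000e-01  8.0000e-01  3.0000e-02] yaw -38.4 j6 1.88 13.55
```

send_rows([
  [0,0,0,0,0,-0.06,-1],
  [0,0,0,0,0,-0.12,-1],
  [0,0,0,0,0,-0.18,-1],
  [0,0,0,0,0,-0.24,-1],
  [0,0,0,0,0,-0.24,-1],
])

```text
time_s: 14.1
ee_pos: [515.3, -181.6, 132.8]
tool_rot: [0.0, 0.898, -0.44, -0.001]
contact_force: [-4.8, 2.0, 10.9]
opening: 0.158
gripper_force: 59.9
```

```bash
python3 st.py
```

```text
[ 5.1529e+02 -1.8163e+02  1.3278e+02 -4.0300e+00  2.5000e+00  1.0310e+01
  3.8000e-01  8.0000e-01  3.0000e-02] yaw -52.14 j6 2.12 14.3
```

send_rows([
  [0,0,0,0,0,-0.05,-1],
  [0,0,0,0,0,-0.1,-1],
  [0,0,0,0,0,-0.14,-1],
  [0,0,0,0,0,-0.14,-1],
])

```text
time_s: 14.75
ee_pos: [515.3, -181.6, 132.8]
tool_rot: [0.0, 0.865, -0.502, -0.001]
contact_force: [-2.6, 1.7, 9.9]
opening: 0.154
gripper_force: 59.9
```

```bash
python3 st.py
```

```text
[ 5.1529e+02 -1.8161e+02  1.3278e+02 -3.5000e+00  2.0800e+00  9.9200e+00
  4.6000e-01  8.0000e-01  5.0000e-02] yaw -60.16 j6 2.26 14.95
```

send_rows([
  [0,0,0,0,0,-0.025,-1],
  [0,0,0,0,0,-0.05,-1],
  [0,0,0,0,0,-0.05,-1],
])

```text
time_s: 15.3
ee_pos: [515.3, -181.6, 132.8]
tool_rot: [0.0, 0.852, -0.523, -0.001]
contact_force: [-4.1, 2.8, 9.9]
opening: 0.159
gripper_force: 59.9
```

```bash
python3 st.py
```

```text
[ 5.1530e+02 -1.8161e+02  1.3278e+02 -3.6600e+00  2.6800e+00  1.0390e+01
  4.5000e-01  7.8000e-01  5.0000e-02] yaw -63.04 j6 2.31 15.5
```

send_rows([
  [0,0,0,0,0,-0.02,-1],
  [0,0,0,0,0,-0.04,-1],
  [0,0,0,0,0,-0.04,-1],
])

```text
time_s: 15.85
ee_pos: [515.3, -181.6, 132.8]
tool_rot: [0.0, 0.842, -0.54, -0.001]
contact_force: [-3.3, 2.3, 10.2]
opening: 0.159
gripper_force: 59.9
```

```bash
python3 st.py
```

```text
[ 5.1531e+02 -1.8161e+02  1.3279e+02 -3.8200e+00  2.1600e+00  1.0250e+01
  4.8000e-01  7.9000e-01  4.0000e-02] yaw -65.32 j6 2.35 16.05
```

send_rows([
  [0,0,1,0,0,0,-1],
  [0,0,2.5,0,0,0,-1],
  [0,0,4,0,0,0,-1],
  [0,0,5,0,0,0,-1],
  [0,0,5,0,0,0.04,-1],
  [0,0,5,0,0,0.04,-1],
])

```text
time_s: 16.7
ee_pos: [515.7, -181.9, 137.3]
tool_rot: [0.0, 0.853, -0.523, -0.0]
contact_force: [-2.3, 1.8, 3.2]
opening: 0.157
gripper_force: 59.0
```

```bash
python3 st.py
```

```text
[ 5.1567e+02 -1.8185e+02  1.3730e+02 -2.0300e+00  1.6300e+00  3.9900e+00
  2.5000e-01  3.8000e-01 -1.0000e-02] yaw -63.08 j6 2.311 16.9
```

send_rows([
  [0,0,1,0,0,0,-1],
  [0,0,3,0,0,0,-1],
  [0,0,6,0,0,0,-1],
  [0,0,10,0,0,0,-1],
  [0,0,20,0,0,0,-1],
  [0,0,40,0,0,0,-1],
  [0,0,45,0,0,0,-1],
])

```text
time_s: 17.65
ee_pos: [517.2, -182.4, 184.8]
tool_rot: [-0.0, 0.852, -0.523, 0.002]
contact_force: [-0.4, -0.7, -1.0]
opening: 0.157
gripper_force: 58.4
```

send_rows([
  [5,30,0,0,0,0.12,-1],
  [11,70,0,0,0,0.26,-1],
  [18,115,0,0,0,0.4,-1],
  [25,160,0,0,0,0.54,-1],
  [32,200,0,0,0,0.68,-1],
  [37,235,0,0,0,0.82,-1],
  [42,270,0,0,0,0.95,-1],
  [45,285,0,0,0,1.08,-1],
])

```text
time_s: 18.45
ee_pos: [561.2, 105.9, 182.6]
tool_rot: [-0.0, 1.0, -0.006, 0.001]
contact_force: [0.8, 0.5, -0.2]
opening: 0.155
gripper_force: 58.5
```

```bash
python3 st.py; python3 - <<'E'
from h import *
im,d=viewer.get_image("top");im2,_=viewer.get_image("side");np.savez("top3.npz",im=im,d=d)
w=np.zeros((400,800,3),np.uint8);w[:,:400]=cv2.resize(im[180:280,298:398],None,fx=4,fy=4,interpolation=cv2.INTER_CUBIC)
w[:,400:]=cv2.resize(im2[150:283,230:363],(400,400),interpolation=cv2.INTER_CUBIC)
cv2.imwrite("pics/s3.png",w)
E
```

```text
[ 5.6114e+02  1.0498e+02  1.8254e+02  3.8000e-01  2.0000e-02  0.0000e+00
  1.0000e-02 -1.0000e-02  2.0000e-02] yaw -1.26 j6 1.754 18.65
```

View pics/s3.png

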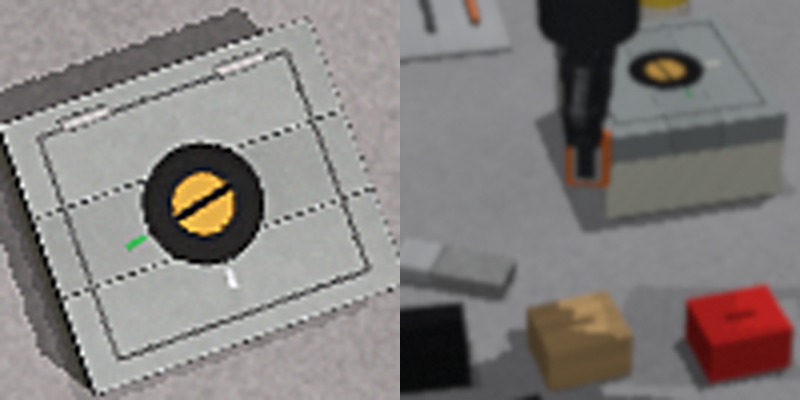

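The slot now points along the green mark, at about 30° in the left crop, so the fastener is locked. The key is still held and the stand's pocket is clear. I'll take the key back.

send_rows([
  [2,15,0,0,0,0.13,-1],
  [4,30,0,0,0,0.26,-1],
  [4,33.5,0,0,0,0.38,-1],
  [4,33.5,0,0,0,0.449,-1],
  [4,33.5,-20,0,0,0.449,-1],
  [4,33.5,-50,0,0,0.449,-1],
  [4,33.5,-75,0,0,0.449,-1],
  [4,33.5,-80,0,0,0.449,-1],
])

```text
time_s: 19.6
ee_pos: [563.0, 135.1, 99.9]
tool_rot: [0.0, 0.977, 0.212, -0.002]
contact_force: [-0.8, -0.2, -0.4]
opening: 0.154
gripper_force: 58.6
```

send_rows([
  [0,0,0,0,0,0,-1],
  [0,0,-2,0,0,0,-1],
  [0,0,-4,0,0,0,-1],
  [0,0,-6,0,0,0,-1],
  [0,0,-8,0,0,0,-1],
  [0,0,-8,0,0,0,-1],
])

```text
time_s: 20.2
ee_pos: [564.8, 136.6, 94.5]
tool_rot: [0.0, 0.977, 0.213, 0.0]
contact_force: [-0.3, 0.0, -1.6]
opening: 0.158
gripper_force: 58.6
```

```bash
python3 st.py
```

```text
[ 5.6487e+02  1.3660e+02  9.4490e+01 -4.4000e-01 -7.0000e-02 -4.6000e-01
  3.0000e-02  0.0000e+00  1.0000e-02] yaw 24.56 j6 1.359 20.4
```

Tip is just inside the mouth with no force. I'll lower it the rest of the way (cmd z is now 94.4).

send_rows([
  [0,0,-3,0,0,0,-1],
  [0,0,-6,0,0,0,-1],
  [0,0,-9,0,0,0,-1],
  [0,0,-12,0,0,0,-1],
  [0,0,-12,0,0,0,-1],
])

```text
time_s: 20.95
ee_pos: [564.5, 136.5, 81.8]
tool_rot: [-0.0, 0.977, 0.213, -0.001]
contact_force: [-0.2, 0.0, -1.3]
opening: 0.154
gripper_force: 58.6
```

send_rows([
  [0,0,-3,0,0,0,-1],
  [0,0,-6,0,0,0,-1],
  [0,0,-9,0,0,0,-1],
  [0,0,-10.5,0,0,0,-1],
  [0,0,-10.5,0,0,0,-1],
])

```text
time_s: 21.45
ee_pos: [564.7, 136.5, 71.6]
tool_rot: [0.0, 0.977, 0.213, -0.0]
contact_force: [0.5, 0.2, -1.1]
opening: 0.15
gripper_force: 58.6
```

```bash
python3 st.py
```

```text
[ 5.6484e+02  1.3656e+02  7.1860e+01 -8.0000e-02 -4.0000e-02 -7.9000e-01
 -0.0000e+00  2.0000e-02  0.0000e+00] yaw 24.56 j6 1.359 21.65
```

send_rows([
  [0,0,-0.6,0,0,0,-1],
  [0,0,-1.1,0,0,0,-1],
  [0,0,-1.1,0,0,0,-0.6],
  [0,0,-1.1,0,0,0,-0.3],
  [0,0,-1.1,0,0,0,0.2],
  [0,0,-1.1,0,0,0,0.6],
  [0,0,-1.1,0,0,0,0.6],
  [0,0,-1.1,0,0,0,0.6],
])

```text
time_s: 22.5
ee_pos: [564.9, 136.6, 70.8]
tool_rot: [-0.0, 0.977, 0.213, 0.0]
contact_force: [0.1, 0.6, 0.2]
opening: 0.798
gripper_force: 0.0
```

send_rows([
  [0,0,3,0,0,0,0.6],
  [0,0,15,0,0,0,0.6],
  [0,0,40,0,0,0,0.6],
  [0,0,80,0,0,0,0.6],
  [0,0,120,0,0,0,0.6],
  [0,-40,150,0,0,0,0.6],
  [-20,-85,160,0,0,0,0.6],
  [-40,-130,160,0,0,0,0.6],
])

```text
time_s: 23.3
ee_pos: [525.9, 5.6, 234.1]
tool_rot: [0.001, 0.977, 0.213, 0.003]
contact_force: [0.7, -0.5, -0.2]
opening: 0.802
gripper_force: 0.0
```

send_rows([
  [-20,-40,0,0,0,0,0.6],
  [-40,-80,0,0,0,0,0.6],
  [-60,-120,0,0,0,0,0.6],
  [-80,-160,0,0,0,0,0.6],
  [-80,-160,0,0,0,0,0.6],
  [-80,-160,0,0,0,0,0.6],
])

```text
time_s: 23.9
ee_pos: [444.7, -154.3, 231.7]
tool_rot: [0.0, 0.977, 0.211, 0.001]
contact_force: [0.1, -0.2, 0.0]
opening: 0.8
gripper_force: 0.0
```

```bash
python3 st.py; python3 - <<'E'
from h import *
for n in("top","side"):
    im,d=viewer.get_image(n);np.savez(n+"4.npz",im=im,d=d)
    if n=="top":
        P=world("top",*np.meshgrid(np.arange(560),np.arange(420)),d);hsv=cv2.cvtColor(im,cv2.COLOR_BGR2HSV)
        m=np.zeros(d.shape,bool);m[185:235,195:245]=True;m&=(hsv[...,1]>190)&(hsv[...,2]>235)&(hsv[...,0]>8)
        yy,xx=np.nonzero(m);W=plane("top",xx,yy,86).astype(np.float32);print(len(xx),cv2.minAreaRect(W[:,:2].copy()),"z",np.percentile(P[...,2][m],[10,50,90]))
    a=im[185:245,190:270] if n=="top" else im[140:290,230:380]
    a=cv2.resize(a,(400,int(400*a.shape[0]/a.shape[1])),interpolation=cv2.INTER_CUBIC)
    w=np.zeros((400,800,3),np.uint8) if n=="top" else w
    w[:a.shape[0],(0 if n=="top" else 400):(400 if n=="top" else 800)]=a
cv2.imwrite("pics/s4.png",w)
E
```

```text
[ 4.4521e+02 -1.5314e+02  2.3138e+02 -1.5000e-01 -1.9000e-01 -1.0000e-01
 -1.0000e-02  1.0000e-02  2.0000e-02] yaw 24.66 j6 0.785 24.1
64 ((564.8007202148438, 136.95401000976562), (31.827774047851562, 12.243950843811035), 24.37610626220703) z [84.79221261 87.42345804 89.667096  ]
```

View pics/s4.png

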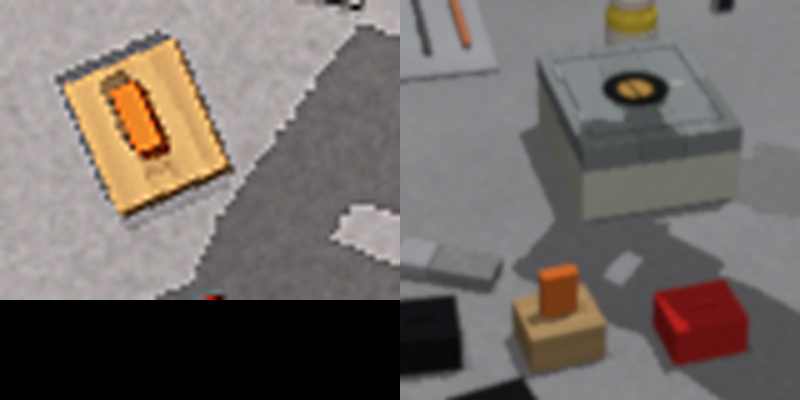

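The key is upright in its stand with the same footprint as at the start, and the slot is locked. Handing in.

```bash
python3 -c "
from workcell import bot
print(bot.sign_off())"
```

```text
the job is handed in; nothing more can be done
None
```

I locked the fastener with the key, put the key back upright in its stand, and handed the job in at about 24 s; the hand-in returned no verdict, and the jar, fossil and brush were not re-measured, though nothing went near them.

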